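Ready the slat display stand and hang the brush bin

ROBOT

A 7-joint arm with a two-finger parallel gripper is mounted at the origin on the work surface. World frame = base frame: x ahead of the robot, y to its left, z up, the work surface at z = 0. Lengths are in mm, angles in rad, forces in N, time in s.
With the tool pointing down it reaches from about 400 to 750 mm from the base axis. Payload 19.5 kg.
Tool frame: the origin (TCP) lies at the centre of the arm's flange, where the gripper is bolted on; the fingertips stand 173 mm ahead of it and the grasp point (between the pads) lies 155 mm ahead of it; z points along the fingers, y is the direction in which the jaws open and shut (so a half turn about z gives the same grasp; the last joint's range is limited). The gripper opens to 85 mm and grips with 20 to 120 N. Pads are 22 mm wide; open, the fingers measure 114 mm over their backs; the gripper's body (76 mm by 85 mm) begins 54 mm behind the grasp point. The pads swing forward as they close: fully open they stand 13 mm farther back than shut.
Start: joints at [1.207, 0.707, -0.028, 1.485, 0.022, 0.951, -0.075], TCP at [181.856, -545.476, 404.668] pointing down, gripper open.
Joint ranges: [-2.71, 2.71], [-0.32, 2.16], [-1.57, 1.52], [0, 2.45], [-1.46, 4.6], [0, 2.02], [-2.83, 2.83]. Speed limits (rad/s): [1.89, 1.89, 2.57, 2.57, 3.01, 3.01, 3.01].

INTERFACE

Orientations are given as a rotation vector (axis times angle).
In Python, from bench import env gives the robot as it stands. The module is installed in compiled form; this text tells all that it offers.
- The arm moves only by the tool arm_command, never from a script. Its argument "plan" is one flat list of numbers, 5 for each row, row after row: the shift along the world's x, y, z in m, then the turn about the world's z in degrees, then the finger opening in m, from 0 to 0.0854. In form: [dx, dy, dz, twist, gripper, dx, dy, dz, twist, gripper, ...]. A call has 1 to 10 rows; each row is the pose to reach, as a shift and turn from the pose measured when the call began; what a row does not reach only later rows make up. A row lasts 1/10 s, in which the tool goes at most 50 mm and 8.59 degrees, less where a joint would pass 70% of its speed; a pose out of reach is approached as far as the arm can. A call with a gripper value outside its range is refused whole. The fingers move at their own pace and stop on an object; "newtons" is the grip in N (left out, the last holds). Time passes only in rows, so rows that repeat a pose let the fingers close. It gives the time, the measured TCP pose, the force and the opening at its end, in the units of the state.
- env.get_obs(): the state, without advancing time (a new reading comes with each control period).
- env.snapshot(name): name is "side" or "top"; returns the picture (480x640x3 uint8, blue, green, red); there is no depth.
- env.camera_params(name): a dict with "intrinsics" (3x3 intrinsics, pixels), "rvec" (rotation vector, rad) and "tvec" (3), from world to camera coordinates, as OpenCV has them. Camera axes: x right, y down, z forward; pixel columns grow to the right and rows downward; lengths in mm; the calibration is good to about 2 mm. A picture is of the moment at which its call begins. camera_params takes no time and is no camera call.
- env.close_job(): hands the job in, once; it reports no verdict.
The state is a dict: "t": time; "joint_positions": joint angles; "joint_velocities": joint speeds; "tau": joint torques, N m; "tcp_pos": TCP position; "eef_rot": TCP orientation; "force": force on the tool from outside, world axes, zero at the start; "torque": the same for the moment, N m; "finger_gap": opening from 0.0 (shut) to 1.0 (fully open).
Only numpy, scipy, OpenCV 4.12 (cv2) and the standard library are available. Lean on these libraries where they do the work, as an engineer would, in place of code of your own. Each camera call takes 0.05 s, during which the arm holds its last target.

TASK

On the lantern maker's counter, first swing the display stand's steadying foot all the way out until it snaps into its end detent. Then pick up the open wooden brush bin and hang it in the upper groove of the stand: tilt the bin's front up so its back lip goes in behind the upper slat, rotate it down until it sits level and fully seated, and let go. Leave the two paint jars and the red carton where they are.

Things in the scene. Friction and masses are not known exactly. Their poses are not given: they have to be found in the camera images.
- stand: Fixed display stand: upright plywood board 300 mm wide, 300 high, 48 thick, with two level grooves, on a 12 mm steel base plate reaching 85 mm out in front. Origin: on the counter under the middle of the board's front face; x points into the board, y along it, z up. The lower groove (mouth 85 to 111 mm up) is not used.
- groove (a point): Lower front edge of the upper groove's mouth, at mid-width on the board's face, 205 mm above the counter; axes as the stand. Mouth 26 mm high (z 0 to 26); slats above and below it are 6 mm thick; the channel behind is 32 mm deep (x 6 to 38) and spans z -10 to 59. Groove ends are open. The board's top is at z 95.
- bin_grip (a point): Centre of the wooden grip bar (18 mm wide in y, 16 high) that runs front to back over the open plywood brush bin: loose, 100 mm deep (x), 130 wide, walls 60 high, about 0.32 kg, standing on the counter. 80 mm above its underside. x points from the bin's front to its back, z up. Back plate's rear face 55 mm in +x, front face 45 mm in -x.
- bin_lip (a point): Bin's lip point: mid-width, rear face of its steel back plate, underside of the tongue, 84 mm above its underside (55 mm in +x, 4 in +z from bin_grip, same axes). Tongue 4 mm thick, 100 wide, runs 18 mm back (+x). Seated, this point is at x -8, z 0 mm in groove's axes: tongue on the mouth's lower edge, a 7 mm rubber strip low on the rear face against the board, bin level.
- lip_top (a point): Top of the bin's lip at mid-width, same axes: 16 mm in +x and 34 in +z from bin_lip. The lip is a 4 mm thick steel plate standing up from the tongue's rear end (x 14 to 18, z 0 to 34 from bin_lip). Taller than the mouth, it enters only with the bin's front tilted up 25 degrees or more (38 is comfortable); seated, it stands behind the upper slat.
- foot_hinge (a point): Vertical hinge of the stand's steadying foot, at counter height, fixed: 97 mm in front of the board's face, 120 mm from mid-width (-y of the stand). Beside it a small spring link, under 35 mm high, joins base plate and foot. Same axes as the stand.
- foot_post (a point): On the axis of the upright round steel post, 16 mm in diameter, at the foot's free end, 140 mm from the hinge axis, 55 mm above the counter (post top at 75 mm; foot bar 15 mm high, 20 wide). It can be pinched from above. Folded, it stands about 97 mm in front of the board.
- foot (a joint): Foot angle (rad). 0: folded, from the hinge along +y of the stand; grows counter-clockwise seen from above; 1.571: fully out, straight away from the board (-x), at its stop. An over-centre spring snaps it to either end: it pulls the foot back to 0 (about 0.2 N m at most) until about 0.85, and from about 1.1 on pulls it to the stop and holds it.
- jar_tall: Bystander: upright paint jar, 60 mm in diameter, 110 mm high; origin at the centre of its underside.
- jar_short: Bystander: upright paint jar, 64 mm in diameter, 80 mm high; origin at the centre of its underside.
- carton: Bystander: red folded-top carton, 90 by 110 mm, 130 mm high; origin at the centre of its underside.

How it is judged:
By the outcome, as a careful person would: the job done as asked, in the order asked, and still so for the second after the job is handed in, with the robot touching nothing.
It also fails if it takes over 70 s, if anything falls off the work surface, if the arm or the gripper's body presses on something with over 40 N, if the wrist force passes 120 N, or if a joint passes its speed limit or range.

## Working session

There is one attempt and no reset: what is moved stays moved. The work goes in short steps, Python scripts to look and compute and a tool call to move; the robot and the scene stay as the last step left them, time stands still between calls to the robot, and variables do not carry over. Pictures are saved under pics/ and viewed, and the job is handed in when it is done.

Besides the shell and the picture viewer there is one more tool, called as name(argument=value, ...), one argument or row to a line, values as JSON. arm_command: Moves the arm, as the interface text tells. Its arguments: {"type":"object","properties":{"plan":{"type":"array"},"newtons":{"type":"number"}},"required":["plan"]}

```bash
mkdir -p pics; ls; python3 - <<'E'
from bench import env
import cv2,numpy as np
print(env.get_obs())
for n in("side","top"):
    cv2.imwrite(f"pics/{n}0.png",env.snapshot(n)); p=env.camera_params(n); print(n,p)
    R=cv2.Rodrigues(np.array(p['rvec'],float))[0]; print(-R.T@np.array(p['tvec']).ravel(),R[2])
E
```

```text
pics
{'t': 0.0, 'joint_positions': array([ 1.20727593,  0.70709542, -0.02763521,  1.48500845,  0.02199745,
        0.95088701, -0.0755019 ]), 'joint_velocities': array([ 6.07203084e-04, -1.43535986e-04, -5.11347304e-05, -2.50886639e-04,
       -1.30537238e-03, -1.04552339e-03,  1.89385677e-04]), 'tau': array([ 4.43228982e-04, -8.83181119e+01,  1.23443663e+00, -2.36153215e+01,
        1.69098488e-02,  6.46219982e-03,  8.31286093e-05]), 'tcp_pos': array([ 181.85652054, -545.40415115,  404.22931297]), 'eef_rot': array([-3.09994207e+00, -5.03179549e-01,  3.08796429e-04]), 'force': array([-0.0501881 , -0.25623977, -1.12381262]), 'torque': array([-0.02028476,  0.00029668, -0.0054458 ]), 'finger_gap': 1.0013422073278564}
side {'intrinsics': array([[530.6145329 ,   0.        , 310.44061234],
       [  0.        , 530.6145329 , 244.90596417],
       [  0.        ,   0.        ,   1.        ]]), 'rvec': array([ 2.33987622, -0.51813294,  0.18281105]), 'tvec': array([-546.94561204,  361.02808604, 1045.90287089])}
[ 324.11552593 -645.08323331 1001.10955681] [ 0.27387347  0.6265217  -0.72970123]
top {'intrinsics': array([[593.89623871,   0.        , 312.06050269],
       [  0.        , 593.89623871, 237.74564187],
       [  0.        ,   0.        ,   1.        ]]), 'rvec': array([ 2.13441477, -2.08295212,  0.20736229]), 'tvec': array([  71.172705  ,  627.50120212, 1573.62480455])}
[ 291.29704018   66.74151347 1669.07457678] [ 0.20399884  0.01203556 -0.97889714]
```

View pics/side0.png

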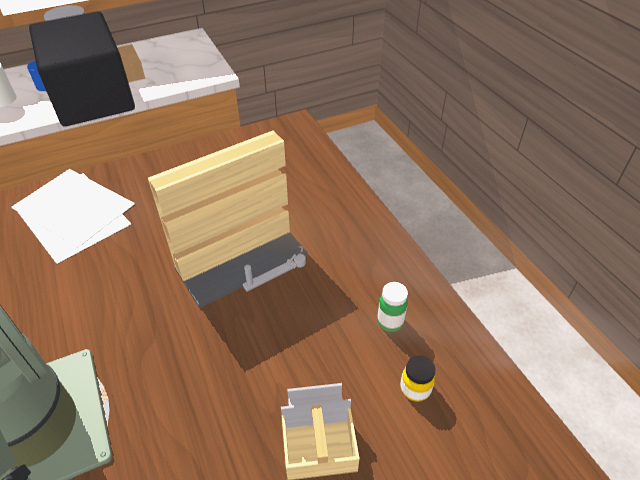

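View pics/top0.png

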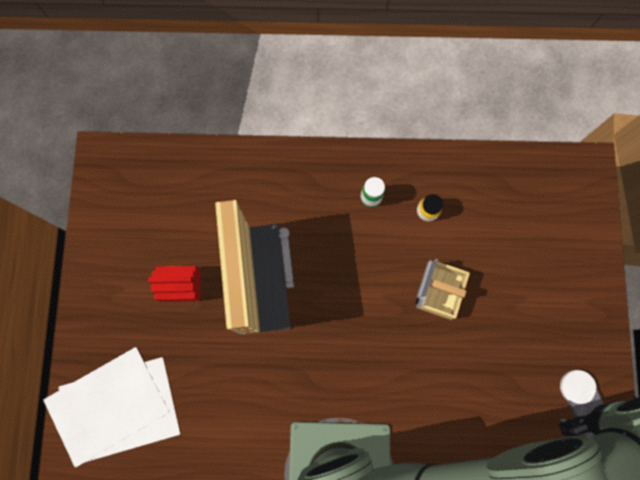

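```bash
cat > h.py <<'E'
import cv2,numpy as np
from bench import env
P={n:env.camera_params(n) for n in("side","top")}
def cam(n):
    p=P[n];R=cv2.Rodrigues(np.array(p['rvec'],float))[0];t=np.array(p['tvec'],float).ravel();return p['intrinsics'],R,t
def ray(n,u,v):
    K,R,t=cam(n);d=R.T@(np.linalg.inv(K)@[u,v,1.]);return -R.T@t,d
def onz(n,u,v,z):
    c,d=ray(n,u,v);return c+d*(z-c[2])/d[2]
def tri(a,b):
    (c1,d1),(c2,d2)=ray("side",*a),ray("top",*b)
    s=np.linalg.lstsq(np.c_[d1,-d2],c2-c1,rcond=None)[0];p,q=c1+s[0]*d1,c2+s[1]*d2
    return (p+q)/2,np.linalg.norm(p-q)
def proj(n,X):
    K,R,t=cam(n);return cv2.projectPoints(np.array(X,float).reshape(-1,3),cv2.Rodrigues(R)[0],t,K,None)[0].reshape(-1,2)
def snap(n,name,box=None,s=1):
    im=env.snapshot(n); cv2.imwrite(f"pics/{name}_raw.png",im)
    if box: crop(im,name,box,s)
    return im
def crop(im,name,box,s):
    x0,y0,x1,y1=box; cv2.imwrite(f"pics/{name}.png",cv2.resize(im[y0:y1,x0:x1],None,fx=s,fy=s,interpolation=cv2.INTER_CUBIC))
E
python3 - <<'E'
from h import *
a=cv2.imread('pics/top0.png');b=cv2.imread('pics/side0.png')
crop(a,'t_stand',(200,185,320,345),3.75);crop(a,'t_bin',(400,240,500,340),6)
crop(b,'s_stand',(140,120,320,310),3.1);crop(b,'s_bin',(260,370,380,480),5)
E
```

```text
(no output)
```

View pics/t_stand.png

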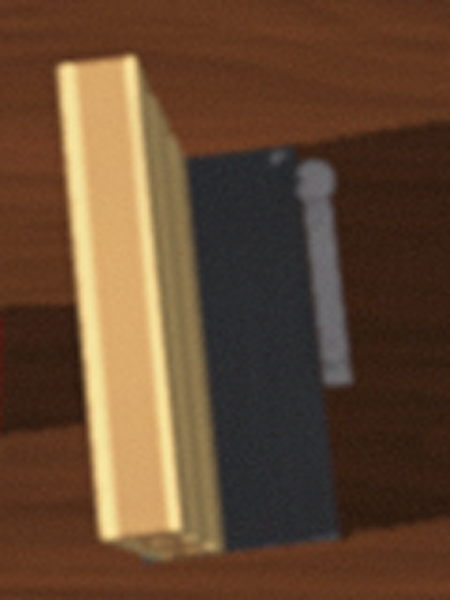

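View pics/s_stand.png

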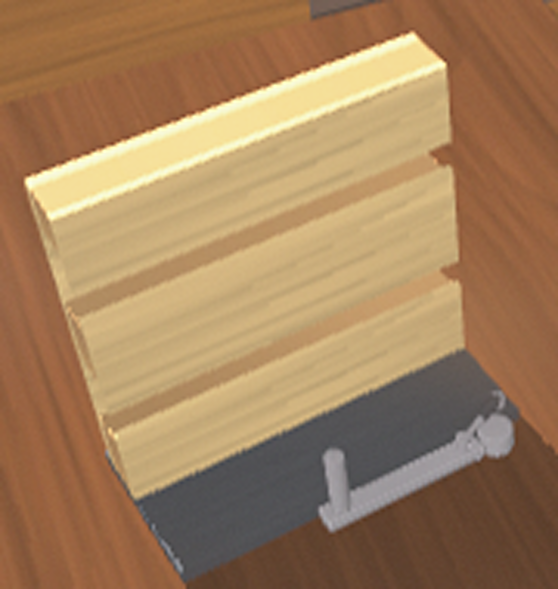

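View pics/t_bin.png

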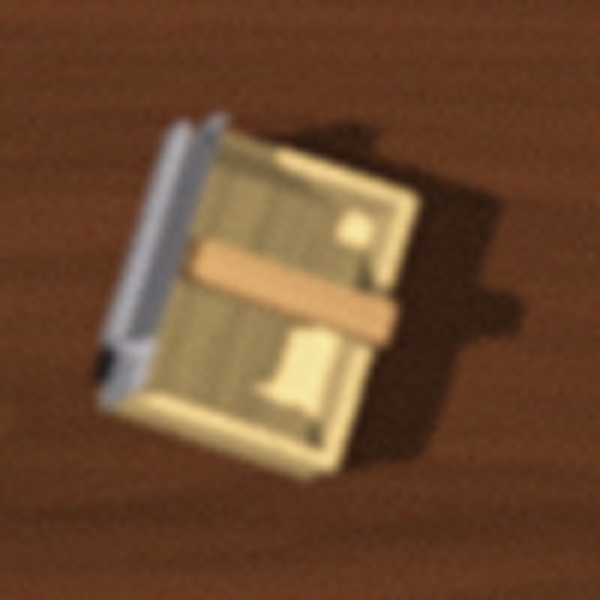

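View pics/s_bin.png

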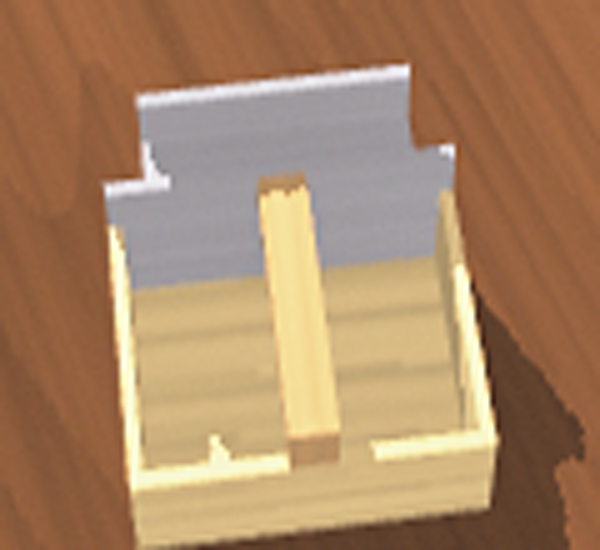

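```bash
cat > m1.py <<'E'
from h import *
np.set_printoptions(precision=1,suppress=True)
T=lambda x,y:(200+x/3.75,185+y/3.75); S=lambda x,y:(140+x/3.1,120+y/3.1)
A,e=tri(S(50,218),T(181,530));print('front top near',A,e,onz('top',*T(181,530),300),onz('side',*S(50,218),300))
B,e=tri(S(445,67),T(135,57));print('front top far',B,e,onz('top',*T(135,57),300),onz('side',*S(445,67),300))
print('base far corner top',onz('top',*T(297,147),12),'near',onz('top',*T(340,535),12),onz('side',*S(186,578),12),'basefar side')
print('hinge',onz('top',*T(315,180),30),onz('side',*S(495,437),30))
print('post',tri(S(334,455),T(338,363)),onz('side',*S(334,456),75),onz('side',*S(332,518),8))
print('foot end',onz('top',*T(340,385),15),onz('side',*S(332,518),15))
tb=lambda x,y:(400+x/6,240+y/6); sb=lambda x,y:(260+x/5,370+y/5)
print('bar front top',tri(sb(313,437),tb(385,320)),onz('top',*tb(390,314),88),onz('side',*sb(313,435),88))
print('bar back top',tri(sb(282,190),tb(205,262)),onz('top',*tb(203,258),88),onz('side',*sb(282,190),88))
print('liptop',[onz('side',*sb(x,y),118) for x,y in((140,98),(408,69))],[onz('top',*tb(x,y),118) for x,y in((180,122),(100,345))])
print('back corners',onz('side',*sb(106,186),84),onz('side',*sb(454,148),84),onz('top',*tb(220,118),84),onz('top',*tb(110,402),84))
E
python3 m1.py
```

```text
front top near [367.4 223.7 303.5] 2.445983322813868 [366.4 224.1 300. ] [368.9 228.1 300. ]
front top far [663.9 267.5 300.4] 0.11222220054815711 [663.9 267.5 300. ] [664.1 267.9 300. ]
base far corner top [674.  182.2  12. ] near [381.4 139.8  12. ] [383.4 136.7  12. ] basefar side
hinge [644.7 166.5  30. ] [642.5 151.2  30. ]
post (array([504.9, 141.6,  84. ]), np.float64(10.852572708249252)) [511.8 148.5  75. ] [502.4 147.    8. ]
foot end [492.  143.3  15. ] [501.1 141.4  15. ]
bar front top (array([ 478.9, -323.1,   85.6]), np.float64(1.2599402629553487)) [ 481.9 -324.8   88. ] [ 478.1 -323.3   88. ]
bar back top (array([ 503.3, -241.7,   96.8]), np.float64(2.5590865961794886)) [ 505.  -242.4   88. ] [ 506.3 -237.8   88. ]
liptop [array([ 468.6, -197. ,  118. ]), array([ 562.1, -228. ,  118. ])] [array([ 560.9, -227.4,  118. ]), array([ 461.7, -191.1,  118. ])]
back corners [ 449.  -207.1   84. ] [ 572.1 -248.    84. ] [ 569.1 -251.8   84. ] [ 440.3 -200.9   84. ]
```

arm_command(
  plan=[0.27,0.25,0,35,0.085,0.27,0.25,0,35,0.085,0.27,0.25,0,35,0.085,0.27,0.25,0,35,0.085,0.27,0.25,0,35,0.085,0.27,0.25,0,35,0.085,0.27,0.25,0,35,0.085,0.27,0.25,0,35,0.085],
)

```text
t: 0.9
tcp_pos: [454.9, -291.5, 404.1]
eef_rot: [-2.801, -1.419, -0.002]
force: [-0.8, -0.3, 0.0]
finger_gap: 0.999
```

arm_command(
  plan=[0.055,0.439,0,0,0.085,0.055,0.439,0,0,0.085,0.055,0.439,0,0,0.085,0.055,0.439,0,0,0.085,0.055,0.439,0,0,0.085,0.055,0.439,0,0,0.085,0.055,0.439,0,0,0.085,0.055,0.439,0,0,0.085,0.055,0.439,0,0,0.085,0.055,0.439,0,0,0.085],
)

```text
t: 1.9
tcp_pos: [509.4, 153.5, 403.6]
eef_rot: [-2.793, -1.428, -0.003]
force: [0.4, -1.0, 0.7]
finger_gap: 0.997
```

```bash
python3 - <<'E'
from h import *
o=env.get_obs();print(o['t'],o['joint_positions'].round(2),o['tcp_pos'])
snap('side','s1',(140,60,340,320),2.3)
E
```

```text
1.9 [-0.3   0.64 -0.09  1.64  0.06  0.86 -1.04] [509.37073071 153.49152571 403.55907952]
```

View pics/s1.png

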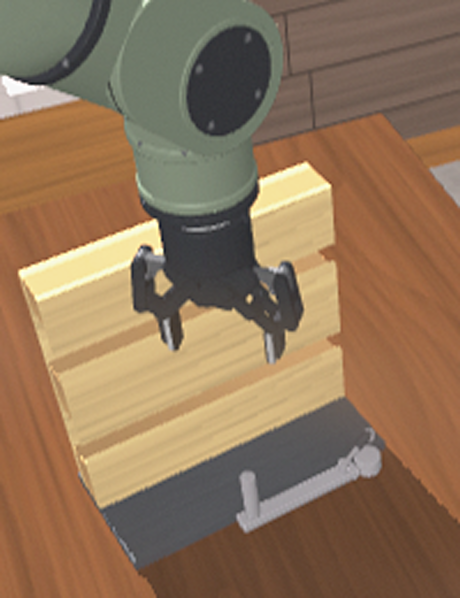

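arm_command(
  plan=[0.001,-0.005,-0.04,0,0.085,0.001,-0.005,-0.08,0,0.085,0.001,-0.005,-0.12,0,0.085,0.001,-0.005,-0.15,0,0.085,0.001,-0.005,-0.17,0,0.085,0.001,-0.005,-0.185,0,0.085,0.001,-0.005,-0.19,0,0.085],
)

```text
t: 2.65
tcp_pos: [510.3, 144.3, 212.3]
eef_rot: [-2.797, -1.423, 0.002]
force: [-0.1, -0.6, 0.6]
finger_gap: 0.996
```

```bash
python3 - <<'E'
from h import *
o=env.get_obs();print(o['t'],o['joint_positions'].round(2),o['tcp_pos'],o['force'])
snap('side','s2',(140,60,340,320),2.3)
E
```

```text
2.65 [-0.31  0.95 -0.05  1.82  0.11  0.38 -1.07] [510.29592915 144.31566546 212.25730923] [-0.07266273 -0.63322987  0.60245981]
```

View pics/s2.png

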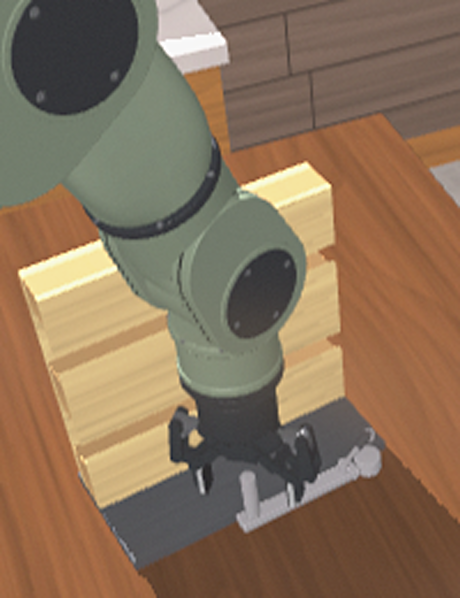

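```bash
python3 - <<'E'
from h import *
F=lambda x,y:(140+x/2.3,60+y/2.3)
for p in((204,492),(297,504)): print(onz('side',*F(*p),52).round())
print(onz('side',*F(248,478),75).round(),onz('side',*F(245,522),15).round())
for z in(75,15,55):print(((proj('side',[510,148,z])-[140,60])*2.3).round())
im=snap('top','t2');crop(im,'t2c',(200,185,320,345),3.75)
E
```

```text
[469. 168.  52.]
[549. 112.  52.]
[511. 146.  75.] [500. 142.  15.]
[[246. 477.]]
[[252. 515.]]
[[248. 490.]]
```

View pics/t2c.png

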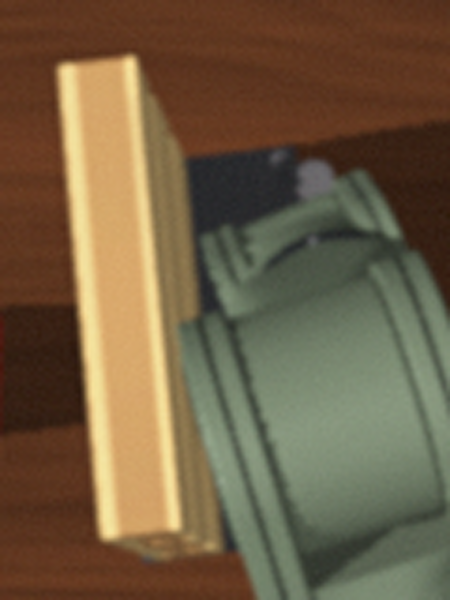

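arm_command(
  plan=[0,0.003,0,0,0.0,0,0.003,0,0,0.0,0,0.003,0,0,0.0,0,0.003,0,0,0.0,0,0.003,0,0,0.0,0,0.003,0,0,0.0],
  newtons=30,
)

```text
t: 3.35
tcp_pos: [510.4, 147.7, 213.6]
eef_rot: [-2.797, -1.424, 0.0]
force: [-2.6, 0.1, 5.5]
finger_gap: 0.175
```

arm_command(
  plan=[0.004,-0.018,0,0,0,0.01,-0.035,0,0,0,0.018,-0.052,0,0,0,0.028,-0.067,0,0,0,0.04,-0.08,0,0,0,0.054,-0.092,0,0,0,0.07,-0.102,0,0,0,0.086,-0.11,0,0,0,0.103,-0.116,0,0,0,0.121,-0.119,0,0,0],
)

```text
t: 4.35
tcp_pos: [631.9, 28.1, 213.6]
eef_rot: [-2.797, -1.423, 0.001]
force: [-2.4, -4.8, -1.1]
finger_gap: 0.174
```

arm_command(
  plan=[0.018,-0.001,0,0,0,0.03,0,0,0,0,0.036,0.001,0,0,0,0.039,0.001,0,0,0,0.039,0.001,0,0,0],
)

```text
t: 4.85
tcp_pos: [669.5, 28.8, 213.4]
eef_rot: [-2.796, -1.423, 0.01]
force: [-19.0, -5.1, 13.0]
finger_gap: 0.176
```

arm_command(
  plan=[0,0,0,0,0.085,0,0,0,0,0.085,0,0,0,0,0.085,0,0,0,0,0.085,0,0,0,0,0.085],
)

```text
t: 5.35
tcp_pos: [669.5, 28.8, 213.3]
eef_rot: [-2.796, -1.422, 0.01]
force: [0.7, 0.1, 0.5]
finger_gap: 0.99
```

arm_command(
  plan=[0,0,0.05,0,0.085,0,0,0.1,0,0.085,0,-0.03,0.13,0,0.085,0,-0.08,0.15,0,0.085,0,-0.13,0.17,0,0.085,-0.04,-0.17,0.19,0,0.085,-0.08,-0.2,0.19,0,0.085,-0.12,-0.23,0.19,0,0.085,-0.14,-0.25,0.19,0,0.085],
)

```text
t: 6.25
tcp_pos: [527.4, -222.3, 403.9]
eef_rot: [-2.797, -1.422, 0.01]
force: [2.2, -1.4, -0.3]
finger_gap: 0.989
```

```bash
python3 - <<'E'
from h import *
o=env.get_obs();print(o['t'],o['joint_positions'].round(2),o['tcp_pos'],o['force'])
im=snap('top','t3');crop(im,'t3c',(200,185,360,345),3.75)
im=snap('side','s3')
E
```

```text
6.25 [ 0.44  0.71 -0.19  1.49  0.15  0.97 -0.42] [ 527.37476537 -222.34229503  403.89647621] [ 2.18049266 -1.43107303 -0.34034199]
```

View pics/t3c.png

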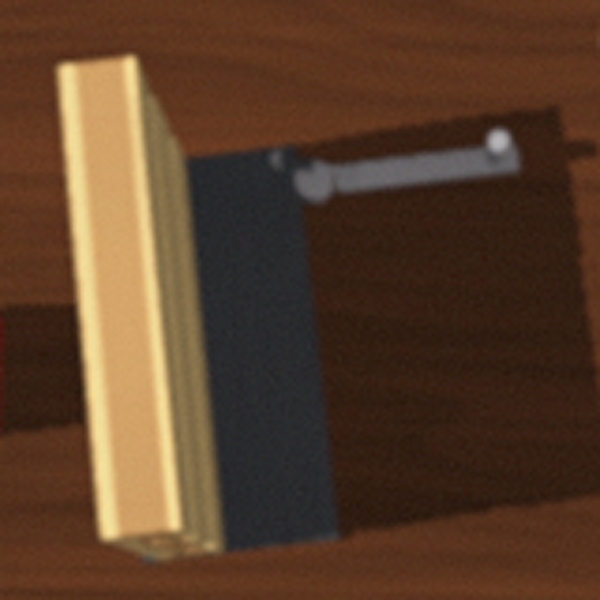

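View pics/s3_raw.png

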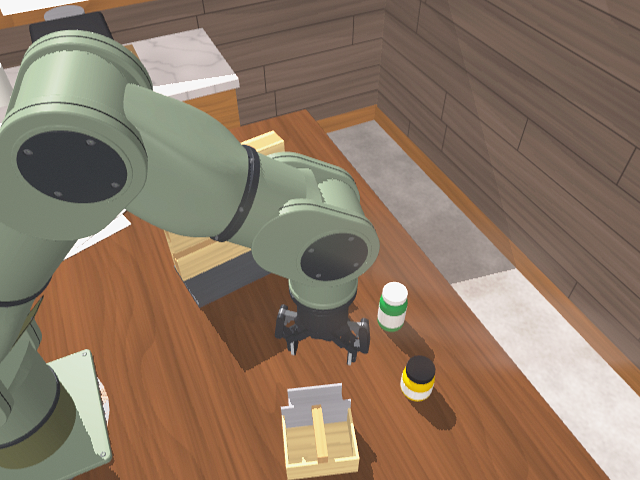

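arm_command(
  plan=[-0.022,-0.042,0,9,0.085,-0.045,-0.083,-0.03,17.4,0.085,-0.045,-0.083,-0.06,17.4,0.085,-0.045,-0.083,-0.08,17.4,0.085,-0.045,-0.083,-0.08,17.4,0.085],
)

```text
t: 6.85
tcp_pos: [480.8, -308.4, 322.1]
eef_rot: [-2.554, -1.821, 0.016]
force: [-0.1, -0.2, 0.7]
finger_gap: 0.996
```

```bash
python3 - <<'E'
from h import *
o=env.get_obs();print(o['t'],o['joint_positions'].round(2),o['tcp_pos'],o['force'])
im=snap('side','s4',(230,280,400,480),3)
E
```

```text
6.85 [ 0.64  0.82 -0.26  1.59  0.28  0.78 -0.07] [ 480.77758947 -308.381011    322.07715847] [-0.09128001 -0.17484652  0.69577691]
```

View pics/s4.png

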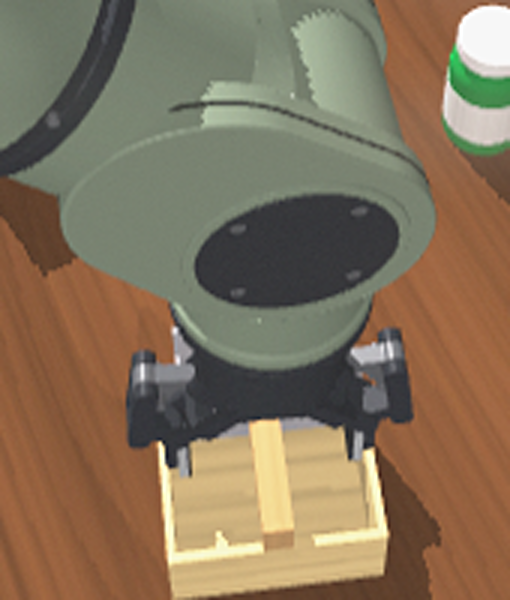

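arm_command(
  plan=[0.001,0.003,-0.03,0,0.085,0.001,0.003,-0.055,0,0.085,0.001,0.003,-0.075,0,0.085,0.001,0.003,-0.086,0,0.085,0.001,0.003,-0.086,0,0.085,0.001,0.003,-0.086,0,0.05],
)

```text
t: 7.5
tcp_pos: [482.7, -305.2, 239.0]
eef_rot: [-2.557, -1.823, 0.014]
force: [-0.7, -0.3, -0.3]
finger_gap: 0.853
```

```bash
python3 - <<'E'
from h import *
o=env.get_obs();print(o['t'],o['tcp_pos'],o['force'],o['finger_gap'])
im=snap('side','s5',(230,320,400,480),3.5)
E
```

```text
7.5 [ 482.73507556 -305.22009399  239.01545498] [-0.66167959 -0.25582586 -0.25693815] 0.8528121702224861
```

View pics/s5.png

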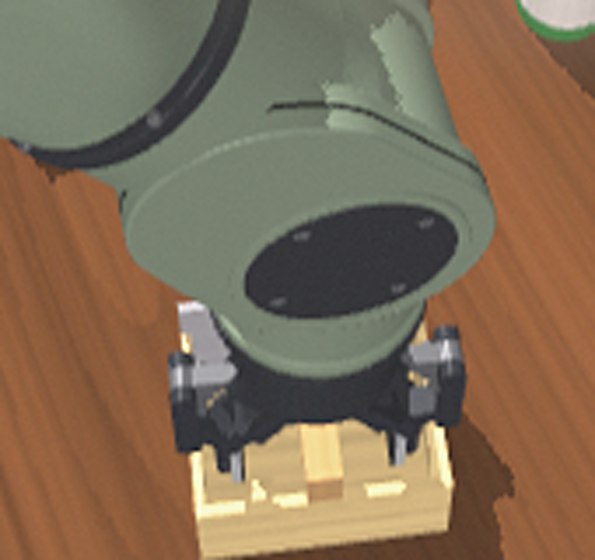

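arm_command(
  plan=[0,0,-0.002,0,0.03,0,0,-0.003,0,0.0,0,0,-0.003,0,0.0,0,0,-0.003,0,0.0,0,0,-0.003,0,0.0,0,0,-0.003,0,0.0],
  newtons=20,
)

```text
t: 8.15
tcp_pos: [482.8, -305.4, 236.4]
eef_rot: [-2.557, -1.824, 0.013]
force: [0.2, 0.2, 5.7]
finger_gap: 0.206
```

arm_command(
  plan=[0,0,0.01,0,0.0,0,0,0.025,0,0.0,0,0,0.045,0,0.0,0,0,0.065,0,0.0,0,0,0.085,0,0.0,0,0,0.1,0,0.0,0,0,0.1,0,0.0],
)

```text
t: 8.85
tcp_pos: [482.8, -305.4, 338.3]
eef_rot: [2.557, 1.823, -0.011]
force: [0.1, 0.4, -4.8]
finger_gap: 0.203
```

```bash
python3 - <<'E'
from h import *
o=env.get_obs();print(o['t'],o['tcp_pos'],o['force'],o['torque'],o['finger_gap'])
im=snap('side','s6',(220,290,420,480),3);im=snap('top','t6',(380,230,540,370),4)
E
```

```text
8.85 [ 482.83464976 -305.44745129  338.32816454] [ 0.11763577  0.4279772  -4.82378432] [-0.13942577  0.0201902  -0.03510963] 0.20344544973160342
```

View pics/s6.png

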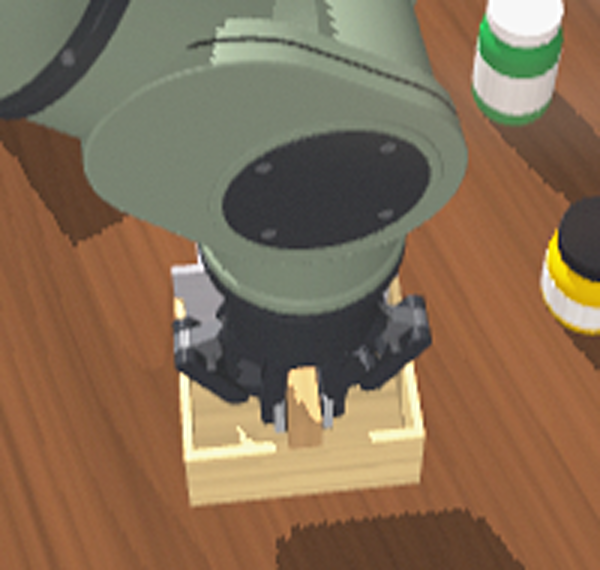

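View pics/t6.png

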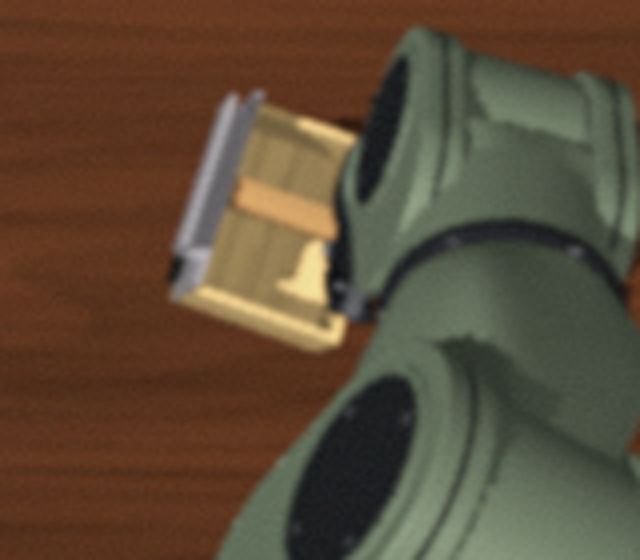

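arm_command(
  plan=[0,0,0.03,0,0.0,0,0.01,0.06,0,0.0,0.005,0.03,0.1,3,0.0,0.01,0.06,0.13,6,0.0,0.015,0.09,0.16,9,0.0,0.02,0.13,0.185,12,0.0,0.025,0.17,0.185,15,0.0,0.03,0.21,0.185,18,0.0,0.035,0.25,0.185,21,0.0,0.04,0.28,0.185,24,0],
)

```text
t: 9.95
tcp_pos: [522.6, -22.9, 520.3]
eef_rot: [-2.118, -2.32, 0.014]
force: [-0.2, -1.3, -4.0]
finger_gap: 0.206
```

arm_command(
  plan=[0.003,0.035,0,2,0.0,0.006,0.07,0,3,0.0,0.008,0.105,0,3,0.0,0.01,0.13,0,3,0.0,0.01,0.145,0,3,0.0,0.01,0.145,0,3,0.0],
)

```text
t: 10.55
tcp_pos: [532.4, 123.6, 519.5]
eef_rot: [-2.053, -2.376, 0.016]
force: [-0.3, -1.2, -3.1]
finger_gap: 0.205
```

```bash
python3 - <<'E'
from h import *
o=env.get_obs();print(o['t'],o['joint_positions'].round(2),o['tcp_pos'],o['eef_rot'],o['force'],o['torque'],o['finger_gap'])
im=snap('side','s7',(100,0,420,320),1.8);im=snap('top','t7',(180,180,400,360),3)
E
```

```text
10.55 [-0.06  0.58 -0.44  1.36  0.25  1.27 -0.37] [532.43283793 123.61808249 519.51925277] [-2.05301926 -2.37596792  0.01559088] [-0.25659128 -1.22387359 -3.05582514] [-0.25153122 -0.02407732  0.0169522 ] 0.20539654619731895
```

View pics/s7.png

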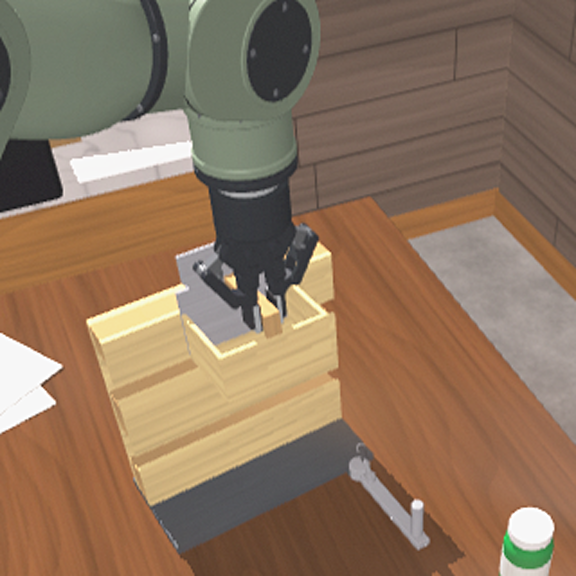

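View pics/t7.png

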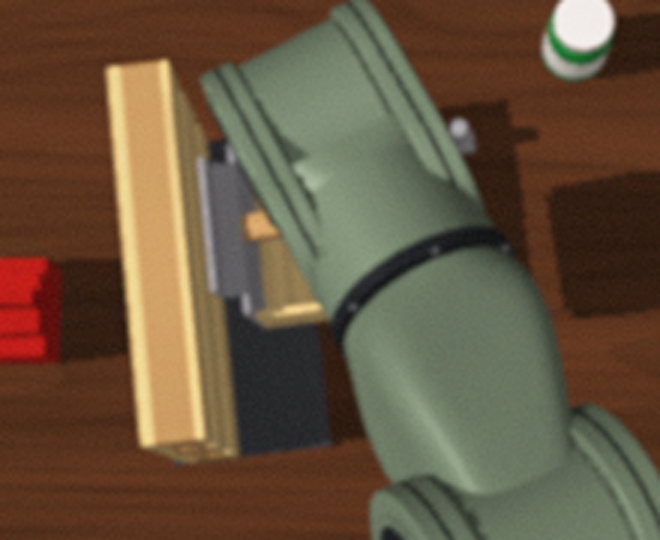

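arm_command(
  plan=[-0.002,0.015,0,0,0.0,-0.004,0.028,0,0,0.0,-0.005,0.034,0.002,0,0.0,-0.006,0.039,0.006,0,0.0,-0.006,0.045,0.01,0,0.0,-0.007,0.05,0.014,0,0.0,-0.008,0.055,0.017,0,0.0,-0.008,0.06,0.02,0,0.0,-0.008,0.06,0.02,0,0.0],
)

```text
t: 11.55
tcp_pos: [524.6, 182.0, 540.1]
eef_rot: [-2.056, -2.375, 0.016]
force: [0.9, 0.2, -3.5]
finger_gap: 0.209
```

```bash
python3 - <<'E'
from h import *
o=env.get_obs();print(o['t'],o['joint_positions'].round(2),o['tcp_pos'],o['eef_rot'],o['force'],o['torque'],o['finger_gap'])
im=snap('side','s8',(130,80,330,280),2.9);im=snap('top','t8',(180,180,400,360),3)
E
```

```text
11.55 [-0.18  0.58 -0.44  1.28  0.24  1.34 -0.47] [524.57166667 182.0083853  540.12125675] [-2.0563554  -2.3745382   0.01557216] [ 0.94521655  0.17564206 -3.46772937] [-0.13229626 -0.01457056  0.01474149] 0.20862968352588485
```

View pics/s8.png

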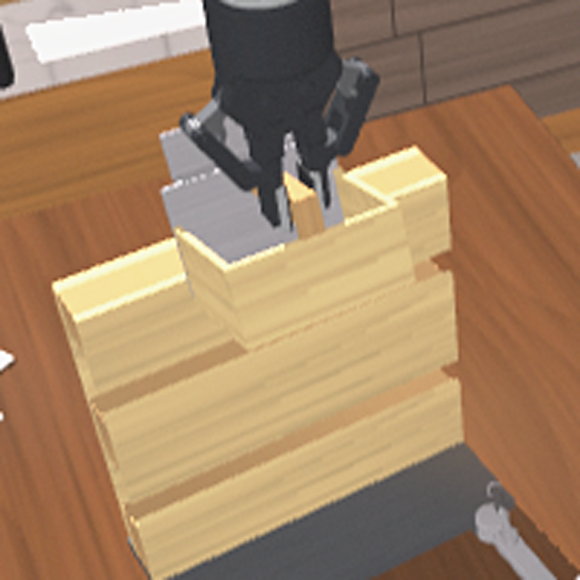

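View pics/t8.png

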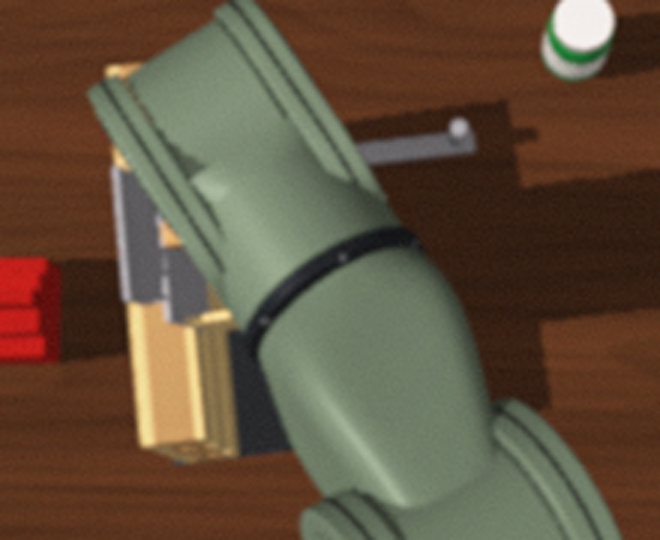

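arm_command(
  plan=[-0.001,0.007,0.004,0,0.0,-0.002,0.014,0.008,0,0.0,-0.003,0.02,0.011,0,0.0,-0.004,0.027,0.013,0,0.0,-0.005,0.033,0.015,0,0.0,-0.005,0.038,0.016,0,0.0,-0.005,0.038,0.016,0,0.0],
)

```text
t: 12.35
tcp_pos: [519.5, 220.2, 555.6]
eef_rot: [-2.055, -2.374, 0.016]
force: [0.3, -0.3, -4.0]
finger_gap: 0.205
```

```bash
python3 - <<'E'
from h import *
o=env.get_obs();print(o['t'],o['joint_positions'].round(2),o['tcp_pos'],o['eef_rot'],o['force'],o['torque'],o['finger_gap'])
im=snap('side','s9',(130,80,330,280),2.9)
E
```

```text
12.35 [-0.25  0.59 -0.44  1.2   0.24  1.41 -0.52] [519.54248695 220.24008998 555.63727842] [-2.05548046 -2.37441683  0.01609625] [ 0.34917252 -0.25143574 -4.03037544] [-0.05918891 -0.01167727  0.01983546] 0.2053519748030216
```

View pics/s9.png

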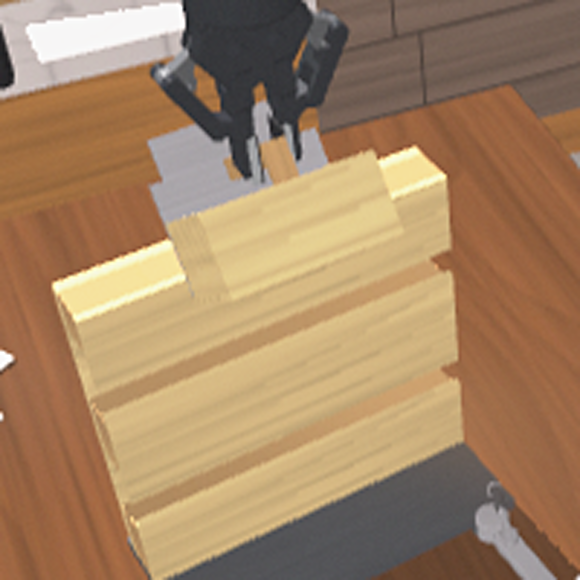

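arm_command(
  plan=[0,0,0,0,0.0,0,0,0,0,0.0,0.002,-0.008,0.008,0,0.0,0.005,-0.035,0.012,0,0.0,0.01,-0.07,0.012,0,0.0,0.014,-0.1,0.0,0,0.0,0.017,-0.12,-0.03,0,0.0,0.017,-0.12,-0.06,0,0.0,0.017,-0.12,-0.08,0,0.0,0.017,-0.12,-0.08,0,0.0],
  newtons=60,
)

```text
t: 13.4
tcp_pos: [536.7, 99.0, 474.2]
eef_rot: [-2.056, -2.372, 0.02]
force: [-0.1, 0.4, -3.0]
finger_gap: 0.198
```

```bash
python3 - <<'E'
from h import *
o=env.get_obs();print(o['t'],o['joint_positions'].round(2),o['tcp_pos'],o['eef_rot'],o['force'],o['torque'],o['finger_gap'])
im=snap('side','s10',(130,80,330,280),2.9);im=snap('top','t10',(180,180,400,360),3)
E
```

```text
13.4 [-0.02  0.61 -0.43  1.46  0.27  1.14 -0.35] [536.68323671  98.97945845 474.21538433] [-2.05565451 -2.37211543  0.02005658] [-0.09230004  0.37098535 -3.03313001] [0.04436463 0.03475545 0.02585423] 0.19820525988347384
```

View pics/s10.png

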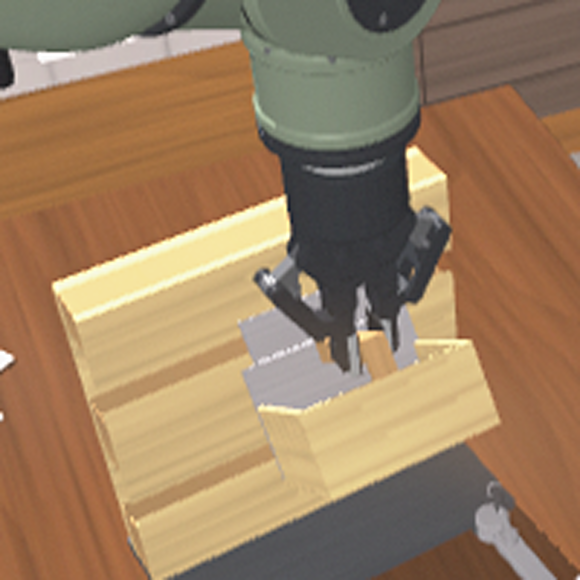

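View pics/t10.png

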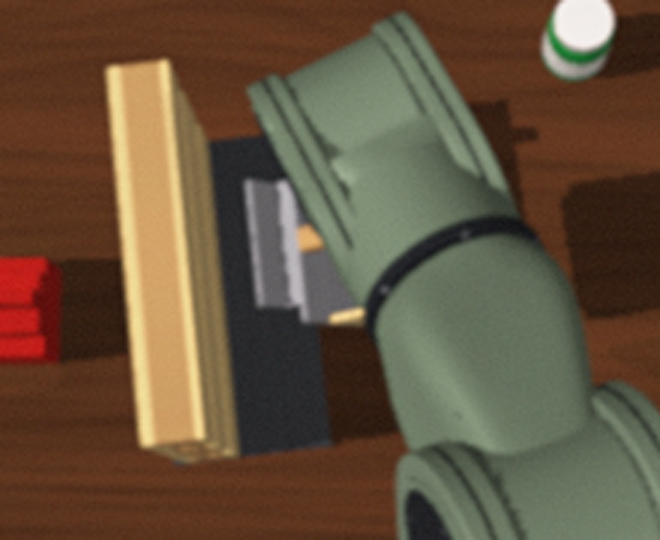

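```bash
cat >> h.py <<'E'
O=np.array([515.5,246.,0]);a_=np.radians(98.2)
XS=np.array([np.cos(a_),np.sin(a_),0]);YS=np.array([-np.sin(a_),np.cos(a_),0])
def st(p): p=np.asarray(p)-O; return np.array([p@XS,p@YS,p[2]])
def ony(n,u,v,y):
    c,d=ray(n,u,v); k=(y-(c-O)@YS)/(d@YS); return st(c+k*d)
E
python3 - <<'E'
from h import *
np.set_printoptions(precision=1,suppress=True)
F=lambda x,y:(130+x/2.9,80+y/2.9)
G=st(env.get_obs()['tcp_pos']);print('G',G, G[2]-156.4)
y=G[1]
for n,p,w in(('fronttop',(303,412),65),('frontbot',(330,498),65),('rearbot',(285,479),65),('frt far',(474,340),-65),('frb far',(499,422),-65),('liptop',(239,322),50),('backtop',(243,374),65)):
    print(n,ony('side',*F(*p),y+w))
H=lambda x,y:(180+x/3,180+y/3)
print('liptop tri',st(tri(F(239,322),H(258,306))[0]),tri(F(239,322),H(258,306))[1],'back tri',st(tri(F(243,374),H(304,320))[0]),tri(F(243,374),H(304,320))[1])
E
```

```text
G [-147.9   -0.3  476.7] 320.27088429514026
fronttop [-185.2   64.7  318.7]
frontbot [-207.9   64.7  258.4]
rearbot [-127.4   64.7  205. ]
frt far [-180.7  -65.3  311.8]
frb far [-209.4  -65.3  258. ]
liptop [-50.   49.7 289. ]
backtop [-81.5  64.7 271.3]
liptop tri [-50.6  51.3 289.7] 2.6715195993715466 back tri [-84.1  65.6 273.7] 0.1645007234647897
```

```bash
python3 - <<'E'
from h import *
np.set_printoptions(precision=1,suppress=True)
im=cv2.imread('pics/s10_raw.png')
# profile along predicted face column at y=120..: project points on face x=0
for y in(110,-120):
    print(y)
    for z in(195,200,203,205,207,210,215,220,225,228,231,234,240,300):
        u,v=proj('side',O+XS*0+YS*y+[0,0,z])[0]; print(z,(round(u,1),round(v,1)),im[int(round(v)),int(round(u))])
E
```

```text
110
195 (np.float64(184.0), np.float64(221.3)) [135 189 217]
200 (np.float64(183.5), np.float64(219.6)) [135 189 218]
203 (np.float64(183.3), np.float64(218.6)) [133 187 217]
205 (np.float64(183.1), np.float64(218.0)) [133 185 215]
207 (np.float64(182.9), np.float64(217.3)) [135 189 218]
210 (np.float64(182.6), np.float64(216.3)) [139 197 223]
215 (np.float64(182.2), np.float64(214.6)) [112 161 199]
220 (np.float64(181.7), np.float64(212.9)) [100 146 185]
225 (np.float64(181.3), np.float64(211.2)) [100 145 185]
228 (np.float64(181.0), np.float64(210.2)) [100 144 185]
231 (np.float64(180.8), np.float64(209.2)) [108 154 192]
234 (np.float64(180.5), np.float64(208.1)) [136 188 217]
240 (np.float64(179.9), np.float64(206.1)) [128 179 208]
300 (np.float64(174.2), np.float64(184.4)) [151 217 237]
-120
195 (np.float64(275.0), np.float64(183.1)) [123 171 200]
200 (np.float64(274.8), np.float64(181.4)) [62 62 66]
203 (np.float64(274.7), np.float64(180.4)) [59 57 58]
205 (np.float64(274.7), np.float64(179.8)) [59 57 58]
207 (np.float64(274.6), np.float64(179.1)) [60 55 56]
210 (np.float64(274.6), np.float64(178.1)) [60 55 54]
215 (np.float64(274.4), np.float64(176.4)) [61 57 59]
220 (np.float64(274.3), np.float64(174.7)) [60 56 56]
225 (np.float64(274.1), np.float64(173.0)) [68 64 62]
228 (np.float64(274.0), np.float64(172.0)) [75 70 68]
231 (np.float64(273.9), np.float64(171.0)) [79 74 71]
234 (np.float64(273.9), np.float64(170.0)) [74 68 68]
240 (np.float64(273.7), np.float64(167.9)) [62 57 57]
300 (np.float64(271.9), np.float64(146.3)) [142 204 229]
```

arm_command(
  plan=[0,0,-0.02,0,0.0,0,0,-0.045,0,0.0,-0.001,0.01,-0.06,0,0.0,-0.003,0.02,-0.066,0,0.0,-0.004,0.028,-0.068,0,0.0,-0.005,0.034,-0.068,0,0.0,-0.005,0.034,-0.068,0,0.0],
)

```text
t: 14.2
tcp_pos: [531.8, 134.6, 409.6]
eef_rot: [2.055, 2.376, -0.013]
force: [-0.5, -1.1, -4.1]
finger_gap: 0.196
```

```bash
python3 - <<'E'
from h import *
o=env.get_obs();print(o['t'],st(o['tcp_pos']),o['force'],o['torque'])
im=snap('side','s11',(150,110,330,290),3.3)
im=snap('top','t11',(180,180,400,360),3)
print(st(env.get_obs()['tcp_pos']))
E
```

```text
14.2 [-1.12550180e+02 -2.31946850e-01  4.09643238e+02] [-0.45263313 -1.10843527 -4.06094098] [-0.03816445 -0.04577885  0.03712787]
[-1.13707221e+02 -2.67220163e-01  4.09297159e+02]
```

View pics/s11.png

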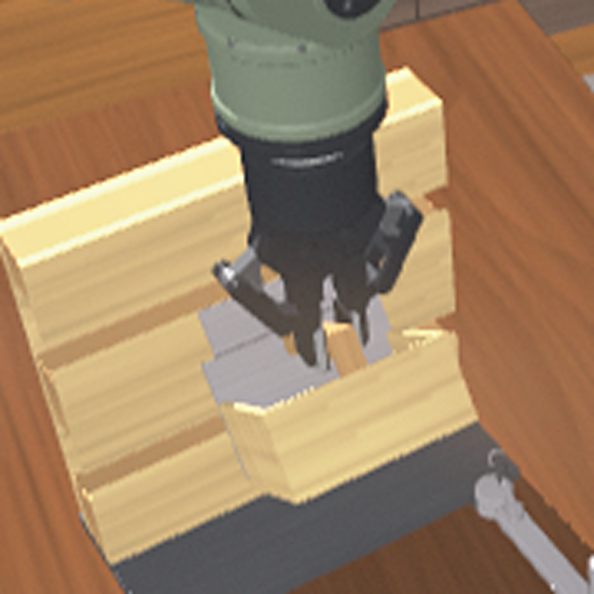

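View pics/t11.png

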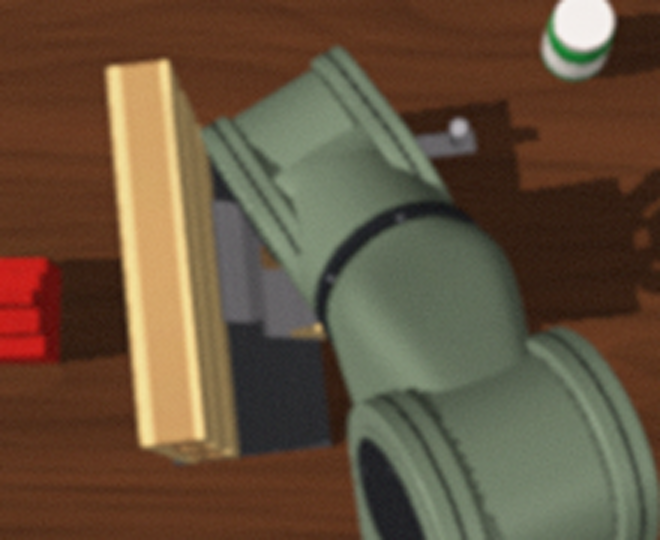

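```bash
python3 - <<'E'
from h import *
np.set_printoptions(precision=1,suppress=True)
F=lambda x,y:(150+x/3.3,110+y/3.3); H=lambda x,y:(180+x/3,180+y/3)
y=-.3
for n,p,w in(('fronttop',(262,417),65),('frontbot',(297,502),65),('rearbot',(247,479),65),('rearbot2',(265,493),65),('liptop',(199,313),50),('liplow',(216,358),50),('backtop',(203,365),65)):
    print(n,ony('side',*F(*p),y+w))
print(st(tri(F(199,313),H(228,323))[0]),st(tri(F(203,365),H(266,336))[0]))
E
```

```text
fronttop [-143.7   64.7  245.1]
frontbot [-178.2   64.7  200.2]
rearbot [-92.8  64.7 142.2]
rearbot2 [-123.1   64.7  156.7]
liptop [-17.5  49.7 226. ]
liplow [-33.5  49.7 197.9]
backtop [-50.5  64.7 213.3]
[-21.   53.  229.4] [-49.2  65.7 212.2]
```

arm_command(
  plan=[0,0,-0.003,0,0.0,-0.001,0.006,-0.003,0,0.0,-0.002,0.012,-0.003,0,0.0,-0.003,0.018,-0.003,0,0.0,-0.003,0.022,-0.003,0,0.0,-0.003,0.022,-0.003,0,0.0],
)

```text
t: 14.9
tcp_pos: [528.9, 156.3, 406.3]
eef_rot: [2.056, 2.375, -0.014]
force: [0.4, -0.5, -3.3]
finger_gap: 0.198
```

```bash
python3 - <<'E'
from h import *
o=env.get_obs();print(o['t'],st(o['tcp_pos']),o['force'],o['torque'])
im=snap('side','s12',(150,110,330,290),3.3)
print(st(env.get_obs()['tcp_pos']))
E
```

```text
14.9 [-90.7108793   -0.42626627 406.30917739] [ 0.37985028 -0.51482605 -3.30707958] [-0.00139014 -0.01713651 -0.00032637]
[-91.218147    -0.44346244 406.28356768]
```

View pics/s12.png

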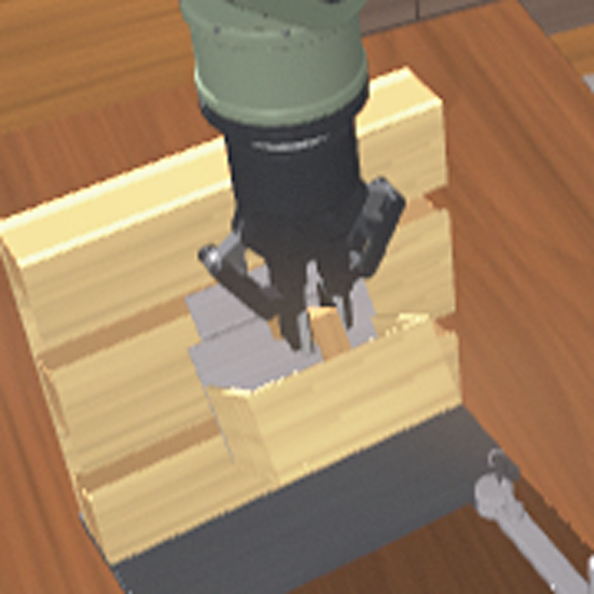

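arm_command(
  plan=[0,0.003,0.001,0,0.0,-0.001,0.006,0.004,0,0.0,-0.001,0.009,0.008,0,0.0,-0.002,0.012,0.012,0,0.0,-0.002,0.012,0.012,0,0.0],
)

```text
t: 15.45
tcp_pos: [526.8, 168.3, 419.0]
eef_rot: [2.055, 2.375, -0.012]
force: [0.6, -0.2, -2.8]
finger_gap: 0.197
```

```bash
python3 - <<'E'
from h import *
im=snap('side','s13',(150,110,330,290),3.3)
o=env.get_obs();print(o['t'],st(o['tcp_pos']),o['force'],o['torque'])
E
```

```text
15.5 [-7.88294698e+01 -1.30809086e-01  4.18590775e+02] [ 0.30344086 -0.79746224 -3.76236823] [-0.04078604 -0.01100749 -0.00620754]
```

View pics/s13.png

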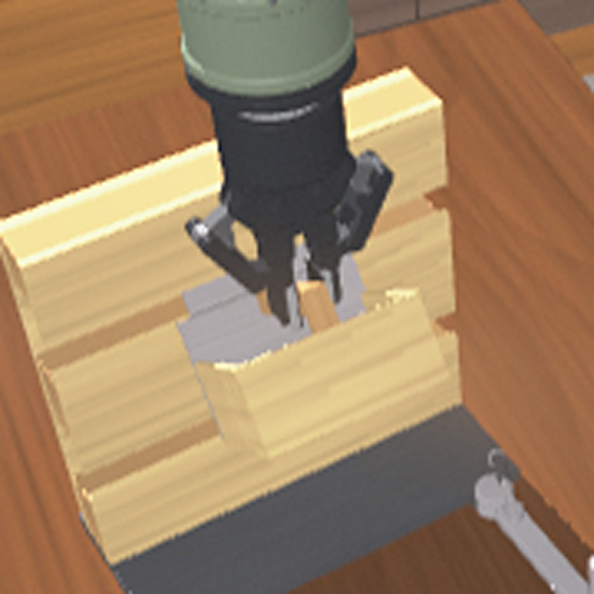

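arm_command(
  plan=[0,0.003,0.002,0,0.0,-0.001,0.006,0.002,0,0.0,-0.001,0.009,0.002,0,0.0,-0.002,0.012,0.002,0,0.0,-0.002,0.012,0.001,0,0.0],
)

```text
t: 16.0
tcp_pos: [524.7, 180.5, 419.6]
eef_rot: [2.055, 2.376, -0.013]
force: [0.3, -0.1, -3.7]
finger_gap: 0.199
```

arm_command(
  plan=[0,0,-0.002,0,0.0,0,0,-0.004,0,0.0,0,0,-0.005,0,0.0,0,0,-0.006,0,0.0,0,0,-0.006,0,0.0],
)

```text
t: 16.5
tcp_pos: [524.7, 180.7, 413.7]
eef_rot: [2.055, 2.376, -0.012]
force: [-0.0, 1.2, 0.4]
finger_gap: 0.198
```

```bash
python3 - <<'E'
from h import *
im=snap('side','s14',(150,110,330,290),3.3)
o=env.get_obs();print(o['t'],st(o['tcp_pos']),o['force'],o['torque'])
E
```

```text
16.55 [-6.59603350e+01  1.81671767e-01  4.13762569e+02] [-0.42976304  1.48662795 -0.18713659] [ 0.73462515 -0.03556686  0.0335426 ]
```

View pics/s14.png

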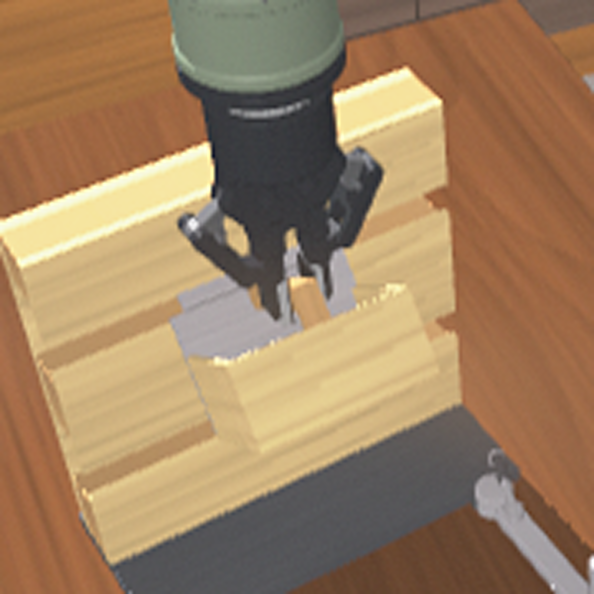

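arm_command(
  plan=[0,0,0,0,0.0,0.001,-0.004,-0.004,0,0.0,0.001,-0.007,-0.008,0,0.0,0.0015,-0.0105,-0.013,0,0.0,0.002,-0.014,-0.02,0,0.0,0.0025,-0.017,-0.026,0,0.0,0.0025,-0.017,-0.026,0,0.0],
  newtons=20,
)

```text
t: 17.25
tcp_pos: [527.3, 163.5, 387.1]
eef_rot: [-2.055, -2.376, 0.012]
force: [-0.4, 3.9, 2.5]
finger_gap: 0.195
```

```bash
python3 - <<'E'
from h import *
im=snap('side','s15',(150,110,330,290),3.3)
o=env.get_obs();print(o['t'],st(o['tcp_pos']),o['force'],o['torque'])
E
```

```text
17.3 [-8.32167018e+01  1.02091488e-01  3.87439929e+02] [-0.82224183  3.68803461 -0.53342307] [1.15336958 0.07583523 0.09157791]
```

View pics/s15.png

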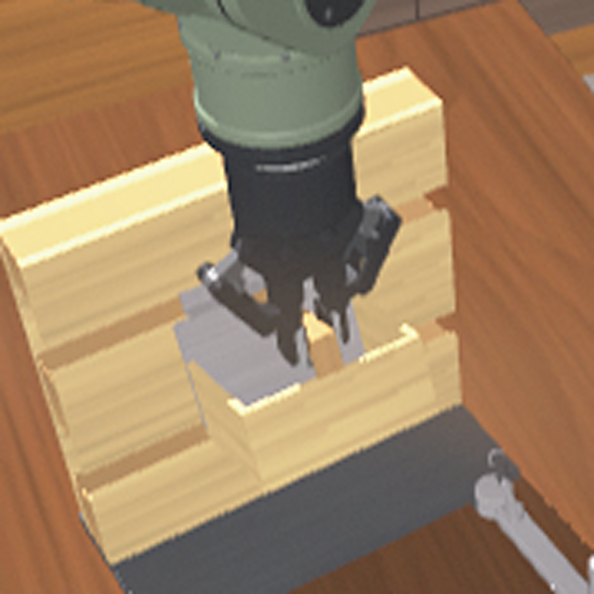

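arm_command(
  plan=[0,0,-0.005,0,0.0,0,-0.001,-0.01,0,0.0,0,-0.002,-0.015,0,0.0,0,-0.002,-0.019,0,0.0,0.001,-0.003,-0.023,0,0.0,0.001,-0.003,-0.023,0,0.0],
)

```text
t: 17.9
tcp_pos: [528.2, 160.7, 363.9]
eef_rot: [-2.055, -2.376, 0.013]
force: [-0.8, -1.1, 2.7]
finger_gap: 0.197
```

```bash
python3 - <<'E'
from h import *
im=snap('side','s16',(150,110,330,290),3.3)
o=env.get_obs();print(o['t'],st(o['tcp_pos']),o['force'],o['torque'])
E
```

```text
17.95 [-86.29394178  -0.4268618  364.162259  ] [-1.52654252  0.13826282  1.77506022] [0.37454477 0.22040231 0.01196766]
```

View pics/s16.png

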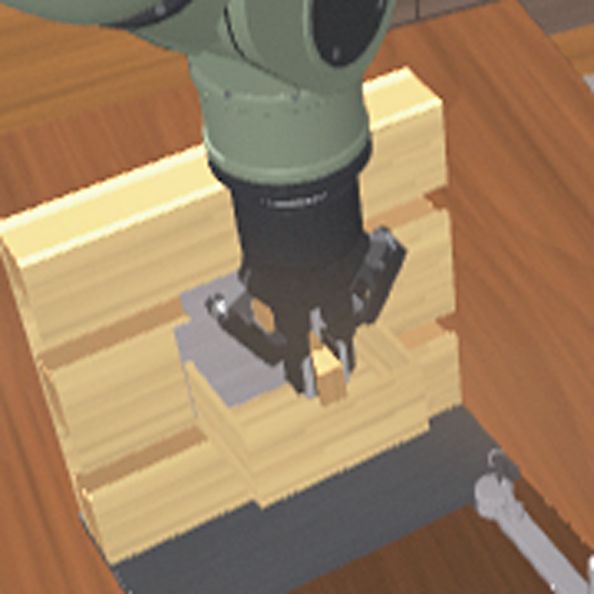

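arm_command(
  plan=[0,-0.0005,-0.002,0,0.0,0,-0.001,-0.004,0,0.0,0,-0.001,-0.006,0,0.0,0,-0.001,-0.007,0,0.0,0,-0.001,-0.007,0,0.0],
)

```text
t: 18.45
tcp_pos: [528.3, 158.8, 357.3]
eef_rot: [2.056, 2.375, -0.015]
force: [-1.8, -5.6, 9.0]
finger_gap: 0.201
```

```bash
python3 - <<'E'
from h import *
np.set_printoptions(precision=1,suppress=True)
im=snap('side','s17',(150,110,330,290),3.3)
im=snap('top','t17',(180,180,400,360),3)
o=env.get_obs();print(o['t'],st(o['tcp_pos']),o['force'],o['torque'])
E
```

```text
18.55 [-88.2  -0.3 357.3] [-1.5 -5.7  8.5] [-0.8  0.3  0.1]
```

View pics/s17.png

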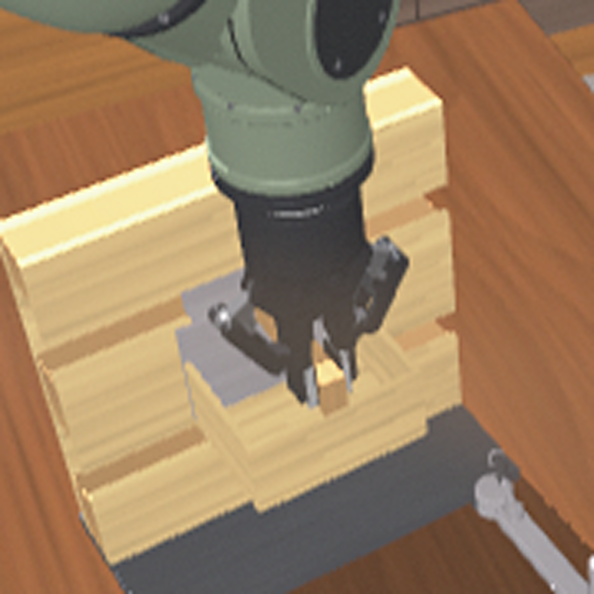

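arm_command(
  plan=[0,0,0,0,0.02,0,0,0,0,0.03,0,0,0,0,0.04,0,0,0,0,0.05,0,0,0,0,0.055,0,0,0,0,0.055],
)

```text
t: 19.15
tcp_pos: [528.3, 158.8, 357.2]
eef_rot: [2.056, 2.375, -0.015]
force: [-0.1, 0.7, -0.6]
finger_gap: 0.642
```

arm_command(
  plan=[0,0,0.01,0,0.055,0,0,0.025,0,0.055,0,0,0.05,0,0.055,0,0,0.08,0,0.055,0,-0.02,0.11,0,0.055,0,-0.06,0.13,0,0.055,-0.01,-0.11,0.15,0,0.055,-0.02,-0.16,0.15,0,0.055,-0.02,-0.2,0.15,0,0.055,-0.02,-0.2,0.15,0,0.055],
)

```text
t: 20.15
tcp_pos: [507.7, -46.8, 508.0]
eef_rot: [2.063, 2.365, -0.017]
force: [0.2, 1.0, 0.7]
finger_gap: 0.644
```

```bash
python3 - <<'E'
from h import *
np.set_printoptions(precision=1,suppress=True)
im=snap('side','s18',(110,90,330,310),2.7)
im=snap('top','t18',(140,150,460,360),2.4)
o=env.get_obs();print(o['t'],o['tcp_pos'],o['force'])
E
```

```text
20.25 [508.1 -41.8 507.9] [-0.   1.2  1.1]
```

View pics/s18.png

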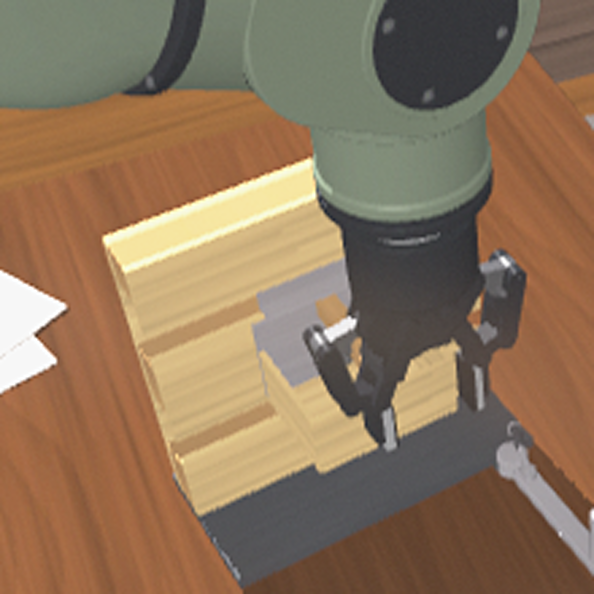

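View pics/t18.png

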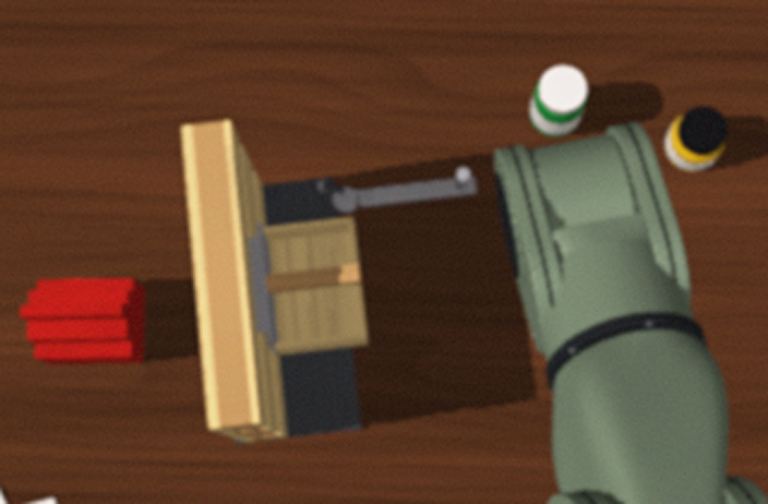

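arm_command(
  plan=[-0.02,-0.05,0,0,0.055,-0.04,-0.1,0,0,0.055,-0.06,-0.15,0,0,0.055,-0.08,-0.2,0,0,0.055,-0.1,-0.25,0,0,0.055,-0.12,-0.3,0,0,0.055,-0.14,-0.35,0,0,0.055,-0.16,-0.4,0,0,0.055,-0.16,-0.4,0,0,0.055],
)

```text
t: 21.15
tcp_pos: [347.2, -443.8, 508.0]
eef_rot: [2.058, 2.372, -0.014]
force: [-0.6, 1.6, -0.2]
finger_gap: 0.645
```

```bash
python3 - <<'E'
from h import *
im=snap('side','s19',(130,90,330,290),3)
im=snap('top','t19')
o=env.get_obs();print(o['t'],o['tcp_pos'],o['force'])
E
```

```text
21.25 [ 346.91221311 -444.30206862  507.4225449 ] [ 0.7828131   0.95954115 -0.36369208]
```

View pics/s19.png

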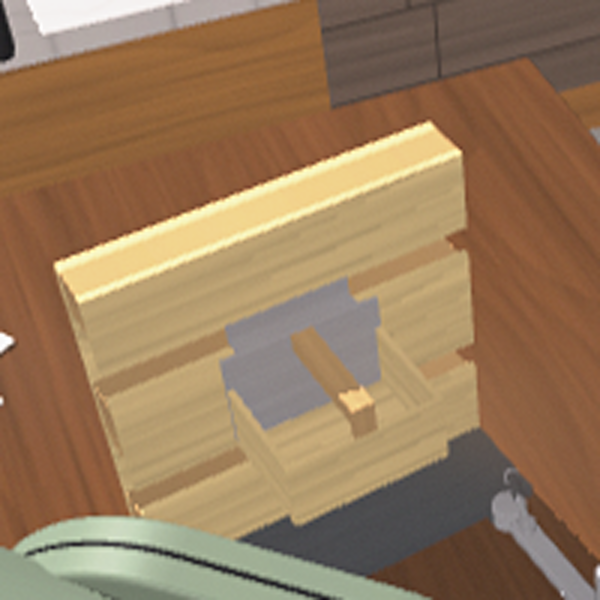

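View pics/t19_raw.png

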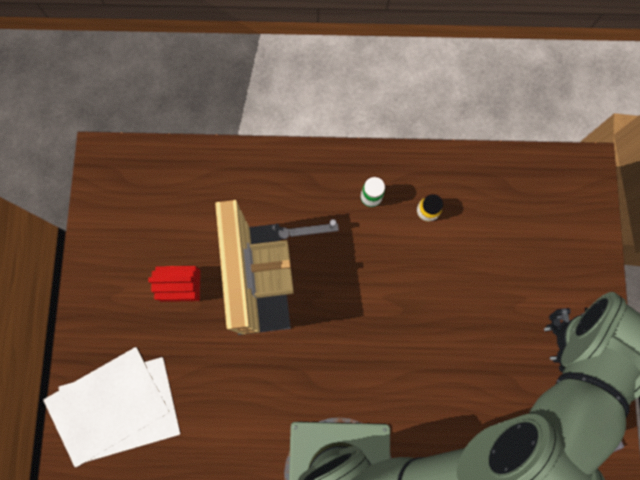

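```bash
python3 - <<'E'
from h import *
np.set_printoptions(precision=1,suppress=True)
gx,gz=-63,201
def P(bx,by,bz,yo=-.3): return O+XS*(gx+bx)+YS*(yo+by)+[0,0,gz+bz]
for n,b in(('barfront top near',(-45,9,8)),('front bot near',(-45,65,-80)),('front bot far',(-45,-65,-80)),('back top near',(53,65,4)),('back top far',(53,-65,4))):
    print(n,((proj('side',P(*b))[0]-[130,90])*3).round(), proj('top',P(*b))[0].round(1))
im=cv2.imread('pics/t19_raw.png');crop(im,'t19c',(200,185,360,345),3.75)
h=np.array([648,167]);
T=lambda x,y:(200+x/3.75,185+y/3.75)
for p in((498,139),): 
    q=st(onz('top',*T(*p),75)); print('post',q,'expected',(-237,-120))
# bystander change
a=cv2.imread('pics/top0.png');
for nm,(x0,y0,x1,y1) in dict(jars=(355,170,450,225),carton=(145,260,203,305)).items(): print(nm,cv2.absdiff(a,im)[y0:y1,x0:x1].mean(),cv2.absdiff(a,im)[y0:y1,x0:x1].max())
E
```

```text
barfront top near [353. 413.] [290.  266.1]
front bot near [298. 528.] [293.8 292.4]
front bot far [450. 456.] [288.3 244. ]
back top near [222. 368.] [253.1 293.2]
back top far [378. 302.] [248.1 242. ]
post [-235.4 -121.1   75. ] expected (-237, -120)
jars 1.9722488038277513 50
carton 1.9726692209450831 12
```

View pics/t19c.png

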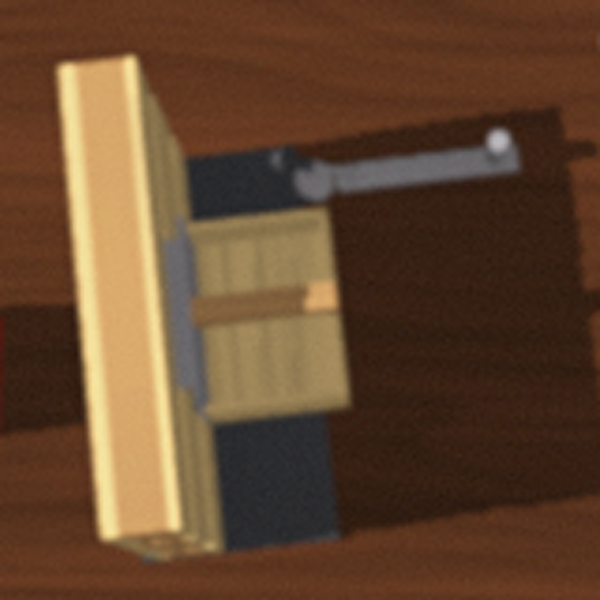

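```bash
python3 -c "
from bench import env
print(env.close_job())"
```

```text
the job is handed in; nothing more can be done
None
```

I swung the steadying foot fully out, then hung the brush bin in the stand's upper groove, level and seated. I let go, backed the arm clear and handed the job in at about 21 s.

- **Foot:** I pinched the post and moved it around its arc until it pressed on the stop, with about 19 N at the wrist. After release it stayed out. The last image puts the post at (-235, -121) mm in the stand's axes, against an expected (-237, -120).
- **Tilting the bin:** The arm commands only shift and turn about the vertical. So I gripped the bar near its front and pushed the bin's lower back against the board's top edge until it tilted front up, about 37°.
- **Hanging the bin:** I put the lip through the mouth with no contact force, then lowered the front until it sat level. Just before release the wrist read about 10 N.
- **Last checks:** Four corners of the bin's back plate and underside match the calculated seated position to about one pixel in the side view. The carton shows no change from the first image. The jars' area differs slightly in a few pixels and looks the same by eye.
- **Disagreements on the way:** My estimates of the tilt angle from different corners ranged from about 30° to 44° when the lip was about to go in. The lip height by camera and by arm position differed by about 4 mm. Neither caused a bad contact, and no check failed.

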